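Fill the ink caddy and stack the emptied tray

ROBOT

A 7-joint arm with a two-finger parallel gripper is mounted at the origin on the work surface. World frame = base frame: x ahead of the robot, y to its left, z up, the work surface at z = 0. Lengths are in m, angles in rad, forces in N, time in s.
With the tool pointing down it reaches from about 0.425 to 0.925 m from the base axis. Payload 6.8 kg.
Tool frame: the origin (TCP) lies on the mounting face of the last link; the fingertips stand 173 mm ahead of it and the grasp point (between the pads) lies 155 mm ahead of it; z points along the fingers, y is the line along which they close (so a half turn about z gives the same grasp; the last joint's range is limited). The gripper opens to 85 mm and grips with 20 to 120 N. Pads are 22 mm wide; open, the fingers measure 114 mm over their backs; the gripper's body (76 mm by 85 mm) begins 54 mm behind the grasp point. The pads swing forward as they close: fully open they stand 13 mm farther back than shut.
Start: joints at [-1.457, 0.477, 0.022, 1.555, -0.011, 1.109, -0.083], TCP at [0.148, 0.658, 0.405] pointing down, gripper open.
Joint ranges: [-2.96, 2.96], [-0.34, 2.1], [-1.41, 1.46], [0.24, 2.44], [-1.37, 4.51], [0.17, 1.92], [-2.96, 2.96]. Speed limits (rad/s): [2.39, 2.39, 3.14, 3.14, 3.14, 3.14, 3.14].

INTERFACE

Orientations are given as a rotation vector (axis times angle).
In Python, from bench import r gives the robot as it stands.
- The arm moves only by the tool carry_out, never from a script. Its argument "moves" is a list of rows, each a list of 5 numbers: the shift along the tool's x, y, z in m, then the turn about the tool's z in rad, then the finger opening in m, from 0 to 0.0854. In form: [[dx, dy, dz, roll, claw], ...]. A call has exactly 8 rows; each row is the pose to reach, as a shift and turn from the pose commanded when the call began, along the tool's axes at that moment; what a row does not reach only later rows make up. A row lasts 1/10 s, in which the tool goes at most 50 mm and 8.59 degrees, less where a joint would pass 70% of its speed; a pose out of reach is approached as far as the arm can. A call with a gripper value outside its range is refused whole. The fingers move at their own pace and stop on an object; "force" is the grip in N (left out, the last holds). Time passes only in rows, so rows that repeat a pose let the fingers close, or fill a call up. It gives the time, the measured TCP pose, the force, the opening and the grip force at its end, in the units of the state.
- r.get_obs(): the state, without advancing time (a new reading comes with each control period).
- r.grab_frame(name): name is "scene" or "top" or "wrist"; returns the picture (420x560x3 uint8, red, green, blue); there is no depth.
- r.calibration(name): a dict with "fx", "fy", "cx", "cy" (pixels), "rvec" (rotation vector, rad) and "tvec" (3), from world to camera coordinates, as OpenCV has them. Camera axes: x right, y down, z forward; pixel columns grow to the right and rows downward; lengths in m; the calibration is good to about 2 mm. The wrist camera is an equidistant fisheye: a pixel r from the principal point sees the ray r / f radians off the axis. A picture is of the moment at which its call begins: read the wrist's pose just before it. calibration takes no time and is no camera call; for the wrist camera it gives the pose at the moment of the call.
- r.hand_in(): hands the job in; it is judged then, once.
The state is a dict: "clock": time; "joints": joint angles; "qvel": joint speeds; "tau": joint torques, N m; "tcp_pos": TCP position; "orientation": TCP orientation; "contact_force": force on the tool from outside, world axes, zero at the start; "moment": the same for the moment, N m; "grip_width": finger opening in m; "gripper_force": force on a finger pad.
Only numpy, scipy, OpenCV 4.12 (cv2) and the standard library are available. Lean on these libraries where they do the work, as an engineer would, in place of code of your own. Each camera call takes 0.05 s, during which the arm holds its last target. There are 200 camera calls.

TASK

Gather the three round ink bottles that are out, two on the desk and one in a grey tray, into the free holes of the wooden caddy, one to a hole, kept upright throughout and standing on the floor of their holes. Once the caddy is full, stack the emptied tray squarely on top of the other empty tray. The ink bottle already in the caddy stays there, and the glue stick and the rectangular bottle are not ink: leave them standing where they are.

Things in the scene. Friction and masses are not known exactly. Their poses are not given: they have to be found in the camera images.
- caddy: The caddy: a dark wooden block 122 x 122 mm, 24 mm tall, fixed to the desk, with four round holes 43 mm in diameter and 18 mm deep (hole floor 6 mm above the underside), centres at own x, y = +-29 mm. One hole already holds an ink bottle at the start. Origin at the centre of its underside.
- tray: Loose square grey tray 114 x 114 mm, 20 mm tall, walls and floor 4 mm thick, 120 g. A rib 10 mm thick, its grip, runs along own x through the centre, flush with the rim. 12 mm stubs at own x = 0 on the two walls beside it part four pockets, centres at own x, y = +-29 mm. Origin: centre of underside. This one holds one ink bottle at the start.
- spare: Loose square grey tray 114 x 114 mm, 20 mm tall, walls and floor 4 mm thick, 120 g. A rib 10 mm thick, its grip, runs along own x through the centre, flush with the rim. 12 mm stubs at own x = 0 on the two walls beside it part four pockets, centres at own x, y = +-29 mm. Origin: centre of underside. This is the spare tray, empty from the start; it stays on the desk, underneath.
- ink_home: Ink refill bottle: white round body 26 mm in diameter and 48 mm tall, sloping shoulder to 53 mm, narrow black round cap 15 mm in diameter on top, 66 mm tall in all; about 40 g. Origin at the centre of its underside, z up along the bottle. This one already stands in a hole of the caddy.
- ink_tray: Ink refill bottle: white round body 26 mm in diameter and 48 mm tall, sloping shoulder to 53 mm, narrow black round cap 15 mm in diameter on top, 66 mm tall in all; about 40 g. Origin at the centre of its underside, z up along the bottle. This one stands in one pocket of the tray (underside 4 mm above the tray's).
- ink_a: Ink refill bottle: white round body 26 mm in diameter and 48 mm tall, sloping shoulder to 53 mm, narrow black round cap 15 mm in diameter on top, 66 mm tall in all; about 40 g. Origin at the centre of its underside, z up along the bottle. This one stands loose on the desk.
- ink_b: Ink refill bottle: white round body 26 mm in diameter and 48 mm tall, sloping shoulder to 53 mm, narrow black round cap 15 mm in diameter on top, 66 mm tall in all; about 40 g. Origin at the centre of its underside, z up along the bottle. This one stands loose on the desk.
- glue: Glue stick, does not belong in the caddy: a plain upright cylinder, white body 26 mm in diameter with a full-width black cap 27 mm in diameter, 66 mm tall, no shoulder. Stands on the desk; origin at the centre of its underside.
- flat: Correction-fluid bottle, does not belong in the caddy: white flat-sided rectangular body 22 x 38 mm (own x, y) and 48 mm tall, narrow black round cap 15 mm in diameter, 66 mm tall. Stands on the desk; origin at the centre of its underside.
There are look-alikes about, which are no part of the job. What is shaped like the tray but red or turquoise is not meant.

How it is judged:
By the outcome, as a careful person would: the job done as asked, in the order asked, and still so for the second after the job is handed in, with the robot touching nothing.
It also fails if it takes over 99 s, if anything falls off the work surface, if the arm or the gripper's body presses on something with over 40 N, if the wrist force passes 120 N, or if a joint passes its speed limit or range.

## Working session

There is one attempt and no reset: what is moved stays moved. The work goes in short steps, Python scripts to look and compute and a tool call to move; the robot and the scene stay as the last step left them, time stands still between calls to the robot, and variables do not carry over. Pictures are saved under pics/ and viewed, at most 14 in all, crops included, and the job is handed in when it is done.

Besides the shell and the picture viewer there is one more tool, called after "Request:" by a JSON object that holds its "op" and its "data", one argument or row to a line. carry_out: Moves the arm, as the interface text tells. Its arguments: {"type":"object","properties":{"moves":{"type":"array","items":{"type":"array","items":{"type":"number"}}},"force":{"type":"number"}},"required":["moves"]}

```bash
mkdir -p pics; ls
python3 - <<'E'
from bench import r
import cv2
for n in("scene","top","wrist"):
    f=r.grab_frame(n); cv2.imwrite(f"pics/{n}0.png",f[:,:,::-1]); print(n,r.calibration(n))
print(r.get_obs())
E
```

```text
pics
scene {'fx': 460.702727200583, 'fy': 460.702727200583, 'cx': 277.5547388965984, 'cy': 212.9076467086428, 'rvec': array([ 1.5130421 ,  1.80407975, -0.9430948 ]), 'tvec': array([ 0.00652509, -0.25950602,  1.52208802])}
top {'fx': 445.9467004914834, 'fy': 445.9467004914834, 'cx': 278.65838449168604, 'cy': 210.80144353637974, 'rvec': array([ 2.17681403, -2.15009063,  0.10084558]), 'tvec': array([0.08376078, 0.54333722, 1.10679813])}
wrist {'fx': 325.19226210127806, 'fy': 325.19226210127806, 'cx': 276.663659665544, 'cy': 204.83974819142708, 'rvec': array([-2.28672437, -1.82761865, -0.23825881]), 'tvec': array([-0.67371793, -0.03221545,  0.37642192])}
{'clock': 0.15, 'joints': array([-1.45709621,  0.4776196 ,  0.02234687,  1.55619288, -0.011489  ,
        1.10928679, -0.08309518]), 'qvel': array([ 0.00088599, -0.00090065,  0.00102202, -0.00205751, -0.00044431,
       -0.00071305,  0.00170201]), 'tau': array([ 2.55475978e-03, -5.96933091e+01,  1.61010247e+00, -2.81493402e+01,
        1.26571322e-02,  6.51509574e-03,  3.57468274e-06]), 'tcp_pos': array([0.14843599, 0.6582706 , 0.4039559 ]), 'orientation': array([-3.47640658e-01, -3.12225106e+00,  2.16388449e-03]), 'contact_force': array([ 0.06106528,  0.30132015, -0.33035292]), 'moment': array([-0.02134864, -0.00525009,  0.02528813]), 'gripper_force': 0.0, 'grip_width': 0.08571946386185827}
```

View pics/top0.png

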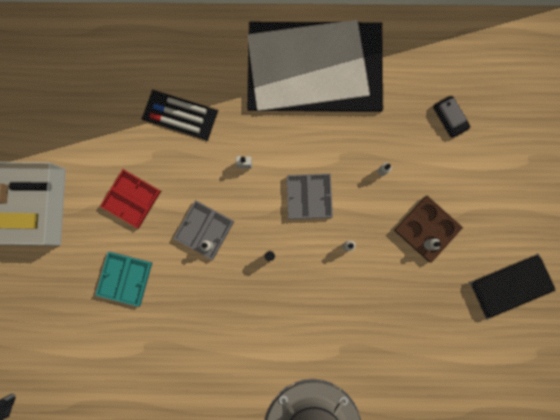

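View pics/scene0.png

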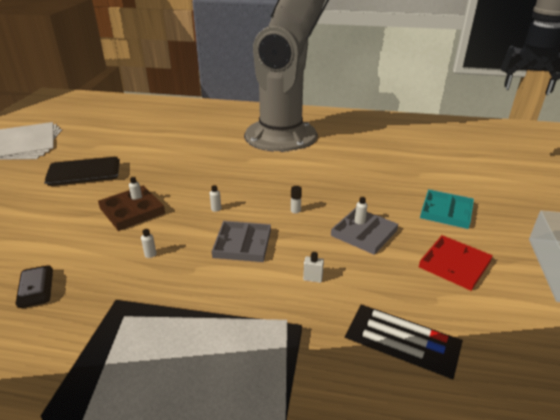

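Candidates (top view): ink A (385,168), ink B (350,245), ink in grey tray (207,246), ink home in caddy (432,244). Look-alikes are the glue stick (270,257; wide cap), the flat bottle (243,161), the red tray (131,199) and the turquoise tray (124,279). The spare grey tray is at (309,197). In the scene view: ink A (148,243), ink B (215,198), tray ink (361,210), home (135,189), glue (296,199), flat (313,267).

```bash
cat > h.py <<'E'
import numpy as np, cv2
from scipy.spatial.transform import Rotation as R
from bench import r
def ray(name,px,c=None):
    c=c or r.calibration(name); Rm=R.from_rotvec(c["rvec"]).as_matrix()
    v=np.array([(px[0]-c["cx"])/c["fx"],(px[1]-c["cy"])/c["fy"]])
    if name=="wrist":
        t=np.hypot(*v); v=v*(np.tan(t)/t if t>1e-9 else 1)
    return -Rm.T@c["tvec"], Rm.T@np.array([v[0],v[1],1.])
def plane(name,px,z,c=None):
    o,d=ray(name,px,c); return (o+d*(z-o[2])/d[2])[:2]
def tri(rays):
    A=np.zeros((3,3));b=np.zeros(3)
    for o,d in rays:
        d=d/np.linalg.norm(d);P=np.eye(3)-np.outer(d,d);A+=P;b+=P@o
    p=np.linalg.solve(A,b); e=[np.linalg.norm(np.cross(p-o,d/np.linalg.norm(d))) for o,d in rays]
    return p,max(e)
def proj(name,P,c=None):
    c=c or r.calibration(name); q=R.from_rotvec(c["rvec"]).apply(P)+c["tvec"]
    v=q[:2]/q[2]
    if name=="wrist":
        s=np.hypot(*q[:2]); v=q[:2]/max(s,1e-9)*np.arctan2(s,q[2])
    return v*[c["fx"],c["fy"]]+[c["cx"],c["cy"]]
def delta(xy,zgrasp,yaw=None,tip=.155):
    """shift in the tool axes and roll to bring grasp point to xy,zgrasp with tool-y along world angle yaw (mod pi)"""
    s=r.get_obs();Rm=R.from_rotvec(s["orientation"]).as_matrix()
    d=Rm.T@(np.array([*xy,zgrasp+tip])-s["tcp_pos"])
    y=Rm[:2,1];a=np.arctan2(y[1],y[0]); roll=0 if yaw is None else -((yaw-a+np.pi/2)%np.pi-np.pi/2)
    return np.round(d,4),round(float(roll),4),np.round(s["joints"],2)
E
python3 - <<'E'
from h import *
T=cv2.imread("pics/top0.png");S=cv2.imread("pics/scene0.png")
ct=r.calibration("top");cs=r.calibration("scene")
def cap(I,p,rad,th=45):
    g=cv2.cvtColor(I,6);x,y=p;w=g[y-rad:y+rad+1,x-rad:x+rad+1].astype(float)
    m=np.clip(th-w,0,None);yy,xx=np.mgrid[-rad:rad+1,-rad:rad+1]
    return (x+(m*xx).sum()/m.sum(),y+(m*yy).sum()/m.sum()),(m>0).sum()
for n,a,b in [("a",(386,167),(146,234)),("b",(350,245),(214,189)),("tray",(206,245),(362,201)),("home",(431,244),(133,181)),("glue",(270,257),(296,191)),("flat",(243,161),(314,257))]:
    p,k=cap(T,a,6);q,l=cap(S,b,7)
    P,e=tri([ray("top",p,ct),ray("scene",q,cs)]);print(n,np.round(p,1),k,np.round(q,1),l,np.round(P,4),round(e,4))
for n,p,z in[("tray",(203,231),.02),("spare",(309,197),.02),("caddy",(428,229),.024)]:print(n,plane("top",p,z,ct))
A=cv2.resize(T[140:290,165:470],None,fx=2.3,fy=2.3,interpolation=2);B=cv2.resize(S[170:285,90:395],None,fx=2.05,fy=2.05,interpolation=2)
B=cv2.copyMakeBorder(B,0,0,0,A.shape[1]-B.shape[1],0)
cv2.imwrite("pics/c1.png",np.vstack([A,B]))
E
```

```text
a [386.9 166.4] 11 [146.  232.4] 24 [ 0.6535 -0.1779  0.0589] 0.0009
b [350.2 245.5] 6 [214.1 188.3] 12 [ 0.4553 -0.0856  0.0588] 0.0009
tray [203.8 245.2] 8 [362.3 200. ] 17 [0.4517 0.2738 0.0628] 0.0012
home [434.1 243.8] 19 [132.9 179.8] 16 [ 0.4625 -0.2909  0.0655] 0.0013
glue [269.1 255.8] 53 [296.  192.3] 95 [0.4277 0.1136 0.0518] 0.0013
flat [242.4 159.3] 7 [314.  256.8] 36 [0.6683 0.1842 0.0564] 0.0013
tray [0.48892548 0.28336188]
spare [0.57974978 0.01299048]
caddy [ 0.50080516 -0.28897395]
```

View pics/c1.png

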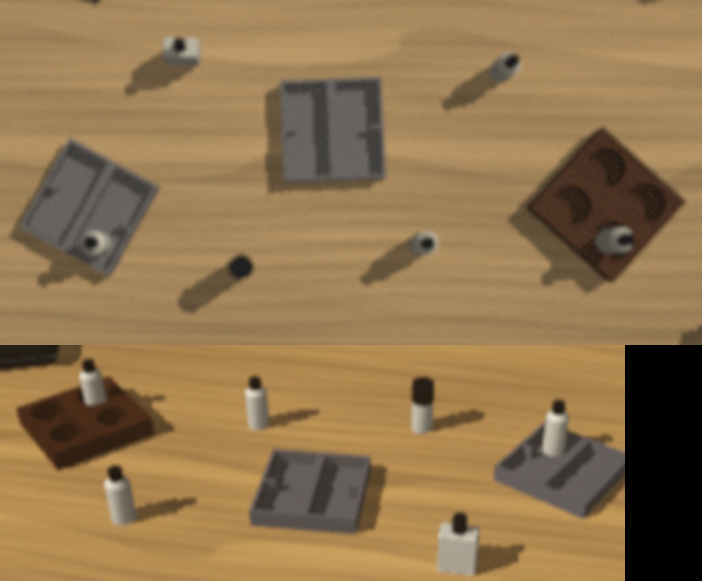

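The crop confirms the choice: A, B and the tray bottle have a narrow cap and a round body. The glue has a full-width cap and the flat one is boxy. I'll go over the tray bottle first and re-measure there with the wrist camera.

Run:
```python
from h import *
print(delta((.44,.25),.21,np.pi/2))
o,d=ray("wrist",(276,205));print(o,d, r.get_obs()["tcp_pos"])
```

```text
(array([-0.3742, -0.3341,  0.0395]), -0.2218, array([-1.46,  0.48,  0.02,  1.56, -0.01,  1.11, -0.08]))
[0.08434776 0.67219538 0.37103365] [ 0.25143504 -0.06035928 -0.96599254] [0.14843599 0.6582706  0.4039559 ]
```

Request:
{"op": "carry_out", "data": {
  "moves": [
    [-0.037, -0.033, 0.004, -0.03, 0.085],
    [-0.075, -0.066, 0.008, -0.06, 0.085],
    [-0.112, -0.1, 0.012, -0.09, 0.085],
    [-0.15, -0.134, 0.016, -0.12, 0.085],
    [-0.187, -0.167, 0.02, -0.15, 0.085],
    [-0.22, -0.2, 0.024, -0.18, 0.085],
    [-0.26, -0.232, 0.028, -0.2, 0.085],
    [-0.295, -0.262, 0.032, -0.222, 0.085]
  ],
  "force": 30
}}

```text
clock: 0.95
tcp_pos: [0.3796, 0.336, 0.3727]
orientation: [-0.001, 3.141, 0.0]
contact_force: [0.9, 0.6, -0.4]
grip_width: 0.0849
gripper_force: 0.0
```

Run:
```python
from h import *
import pickle
c=r.calibration("wrist");f=r.grab_frame("wrist");cv2.imwrite("pics/w1.png",f[:,:,::-1]);pickle.dump(c,open("w1.pkl","wb"))
print(r.get_obs()["tcp_pos"],r.get_obs()["joints"].round(2))
for n,P in [("tray",(.4517,.2738,.07)),("spare",(.58,.013,.02)),("b",(.4553,-.0856,.066)),("caddy",(.5,-.289,.024))]: print(n,proj("wrist",P,c))
```

```text
[0.38441249 0.32868737 0.37193483] [-0.93  0.24  0.12  2.   -0.03  0.91  0.76]
tray [210.69305454 272.55986023]
spare [ 56.09581721 324.11584047]
b [-30.608989   252.90223125]
caddy [-64.4445575  258.47134131]
```

View pics/w1.png

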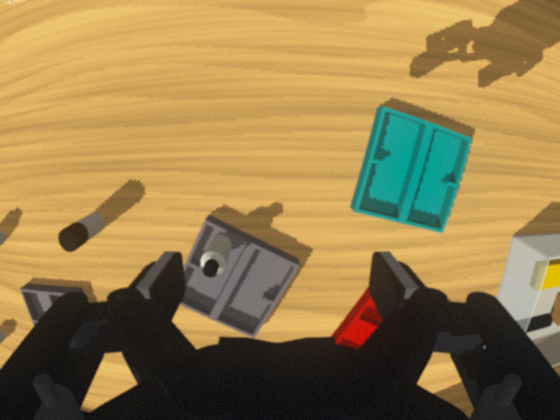

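Wrist view: tray ink cap is at (211,267), tray corners at about (208,217), (299,263), (256,335), (185,300), and the glue at (75,236). The prediction matches within a few pixels. I'll move over the bottle next.

```bash
cat >> h.py <<'E'
def dark(I,p,rad,th=45):
    g=cv2.cvtColor(I,cv2.COLOR_BGR2GRAY);x,y=map(int,np.round(p));w=(g[y-rad:y+rad+1,x-rad:x+rad+1]<th).astype(np.uint8)
    n,l,s,c=cv2.connectedComponentsWithStats(w)
    k=1+np.argmin(np.hypot(*(c[1:]-rad).T)) ; return c[k]+[x-rad,y-rad],s[k]
E
python3 - <<'E'
from h import *
import pickle
c=pickle.load(open("w1.pkl","rb"));I=cv2.imread("pics/w1.png")
p,s=dark(I,(211,267),14);print(p,s)
P=tri([ray("wrist",p,c),ray("top",(203.8,245.2)),ray("scene",(362.3,200))]);print(P, plane("wrist",p,.0635,c))
print(delta((.452,.274),.14))
E
```

```text
[210.5060241  267.76506024] [  7   7  14  16 166]
(array([0.45101966, 0.27337989, 0.06254994]), np.float64(0.0017863793423842124)) [0.44986    0.27253588]
(array([-0.0679, -0.0538,  0.0773]), 0.0, array([-0.93,  0.24,  0.12,  2.  , -0.03,  0.91,  0.76]))
```

Request:
{"op": "carry_out", "data": {
  "moves": [
    [-0.02, -0.015, 0.02, 0, 0.085],
    [-0.04, -0.03, 0.04, 0, 0.085],
    [-0.055, -0.045, 0.055, 0, 0.085],
    [-0.067, -0.055, 0.065, 0, 0.085],
    [-0.067, -0.055, 0.077, 0, 0.085],
    [-0.067, -0.055, 0.077, 0, 0.085],
    [-0.067, -0.055, 0.077, 0, 0.085],
    [-0.067, -0.055, 0.077, 0, 0.085]
  ]
}}

```text
clock: 1.8
tcp_pos: [0.4451, 0.2841, 0.2962]
orientation: [-0.003, 3.141, 0.001]
contact_force: [-0.6, -0.0, 0.4]
grip_width: 0.085
gripper_force: 0.0
```

Run:
```python
from h import *
import pickle
c=r.calibration("wrist");f=r.grab_frame("wrist")[:,:,::-1];cv2.imwrite("pics/w2.png",f);pickle.dump(c,open("w2.pkl","wb"))
q=proj("wrist",(.4505,.273,.0635),c);p,s=dark(f.copy(),q,25);print(q,p,s,plane("wrist",p,.0635,c))
c1=pickle.load(open("w1.pkl","rb"));print(tri([ray("wrist",p,c),ray("wrist",(210.5,267.8),c1)]),delta((.4505,.273),.14))
```

```text
[259.92556803 231.00657777] [259.14600551 230.78236915] [ 15  13  19  24 363] [0.45034668 0.27249319]
(array([0.45065862, 0.27232815, 0.06223995]), np.float64(0.00016050640101792306)) (array([-0.0053, -0.011 ,  0.0013]), 0.0, array([-0.79,  0.37,  0.13,  2.01, -0.07,  0.76,  0.95]))
```

View pics/w2.png

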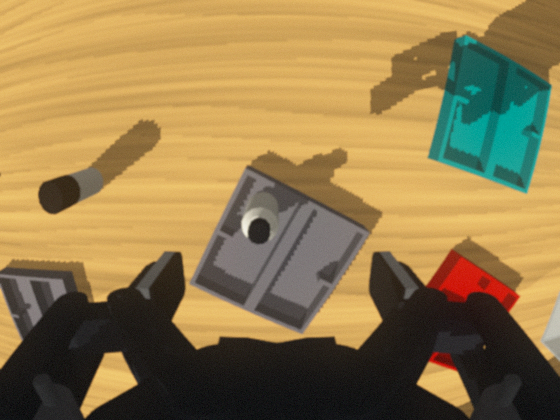

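Cap at (259,231), giving the bottle at (0.4505, 0.2725), cap mid z 0.062. I'll descend now.

Request:
{"op": "carry_out", "data": {
  "moves": [
    [-0.005, -0.011, 0.01, 0, 0.07],
    [-0.005, -0.011, 0.03, 0, 0.065],
    [-0.005, -0.011, 0.05, 0, 0.065],
    [-0.005, -0.011, 0.07, 0, 0.065],
    [-0.005, -0.011, 0.085, 0, 0.065],
    [-0.005, -0.011, 0.095, 0, 0.065],
    [-0.005, -0.011, 0.095, 0, 0.065],
    [-0.005, -0.011, 0.095, 0, 0.04]
  ]
}}

```text
clock: 2.65
tcp_pos: [0.4509, 0.2718, 0.2009]
orientation: [0.0, 3.141, -0.0]
contact_force: [-0.4, -0.1, -0.3]
grip_width: 0.052
gripper_force: 0.0
```

Request:
{"op": "carry_out", "data": {
  "moves": [
    [0, 0, 0, 0, 0.03],
    [0, 0, 0, 0, 0.02],
    [0, 0, 0, 0, 0.015],
    [0, 0, 0, 0, 0.015],
    [0, 0, 0, 0, 0.015],
    [0, 0, 0, 0, 0.015],
    [0, 0, 0, 0, 0.015],
    [0, 0, 0, 0, 0.015]
  ]
}}

```text
clock: 3.45
tcp_pos: [0.451, 0.2722, 0.2015]
orientation: [-0.0, 3.14, 0.001]
contact_force: [-1.5, -1.2, 6.9]
grip_width: 0.0249
gripper_force: 29.6
```

Run:
```python
from h import *
s=r.get_obs();print(s["tcp_pos"],s["grip_width"],s["gripper_force"],s["contact_force"])
T=cv2.imread("pics/top0.png")
# caddy & trays in top view: contours
hsv=cv2.cvtColor(T,40)
for n,roi,m in [("tray",(160,190,90,85),(0,0,50,179,60,140)),("spare",(270,160,75,75),(0,0,50,179,60,140)),("caddy",(385,190,85,80),None)]:
    x,y,w,h=roi;I=T[y:y+h,x:x+w];H=hsv[y:y+h,x:x+w]
    print(n,T[roi[1]+h//2,roi[0]+w//2], hsv[roi[1]+h//2,roi[0]+w//2])
print("wood",hsv[150,300],"shadow",hsv[258,415],hsv[205,282])
```

```text
[0.45098694 0.27219356 0.20152118] 0.02491712488313149 29.6252040239051 [-1.47086794 -1.23893388  6.94200994]
tray [82 85 90] [11 23 90]
spare [71 74 78] [13 23 78]
caddy [36 51 78] [ 11 137  78]
wood [ 18 113 169] shadow [ 18 105 100] [ 18 110 118]
```

Request:
{"op": "carry_out", "data": {
  "moves": [
    [0, 0, -0.03, 0, 0.015],
    [0, 0, -0.07, 0, 0.015],
    [0, -0.02, -0.1, 0, 0.015],
    [0, -0.06, -0.11, 0, 0.015],
    [0, -0.105, -0.11, 0, 0.015],
    [0, -0.15, -0.11, 0, 0.015],
    [0, -0.19, -0.11, 0, 0.015],
    [0, -0.22, -0.11, 0, 0.015]
  ]
}}

```text
clock: 4.25
tcp_pos: [0.4501, 0.0493, 0.311]
orientation: [0.003, 3.141, -0.0]
contact_force: [-0.1, 0.5, -0.2]
grip_width: 0.0247
gripper_force: 29.8
```

Request:
{"op": "carry_out", "data": {
  "moves": [
    [0, -0.03, 0, 0, 0.015],
    [-0.01, -0.07, 0, 0, 0.015],
    [-0.02, -0.115, 0, 0, 0.015],
    [-0.03, -0.16, 0, 0, 0.015],
    [-0.03, -0.2, 0, 0, 0.015],
    [-0.03, -0.23, 0, 0, 0.015],
    [-0.03, -0.25, 0, 0, 0.015],
    [-0.03, -0.25, 0, 0, 0.015]
  ]
}}

```text
clock: 5.05
tcp_pos: [0.48, -0.2011, 0.3109]
orientation: [0.008, 3.141, -0.003]
contact_force: [-0.1, 0.2, -0.3]
grip_width: 0.0248
gripper_force: 29.8
```

Run:
```python
from h import *
import pickle
c=r.calibration("wrist");f=r.grab_frame("wrist")[:,:,::-1];cv2.imwrite("pics/w3.png",f);pickle.dump(c,open("w3.pkl","wb"))
s=r.get_obs();print(s["tcp_pos"],s["joints"].round(2),s["grip_width"])
```

```text
[ 0.48033625 -0.19911563  0.31073917] [ 0.    0.35  0.33  2.03 -0.16  0.78  1.99] 0.024934551974140233
```

View pics/w3.png

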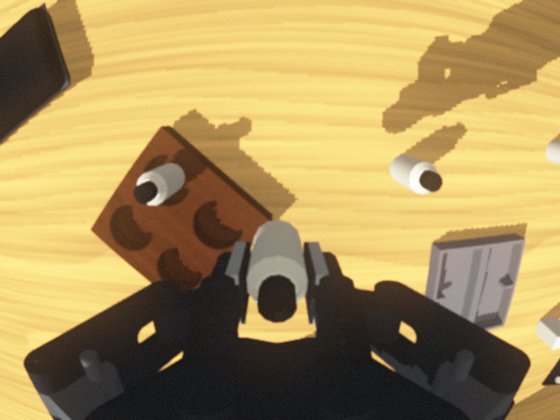

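The held bottle (275,270) is upright in the fingers. The caddy has the home bottle at (160,183) and free holes near (130,227), (217,224) and (180,268). I'll crop it to pick out the rims.

Run:
```python
import cv2
I=cv2.imread("pics/w3.png")[115:305,80:300]
cv2.imwrite("pics/c3.png",cv2.resize(I,None,fx=3.1,fy=3.1,interpolation=2))
```

```text
(no output)
```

View pics/c3.png

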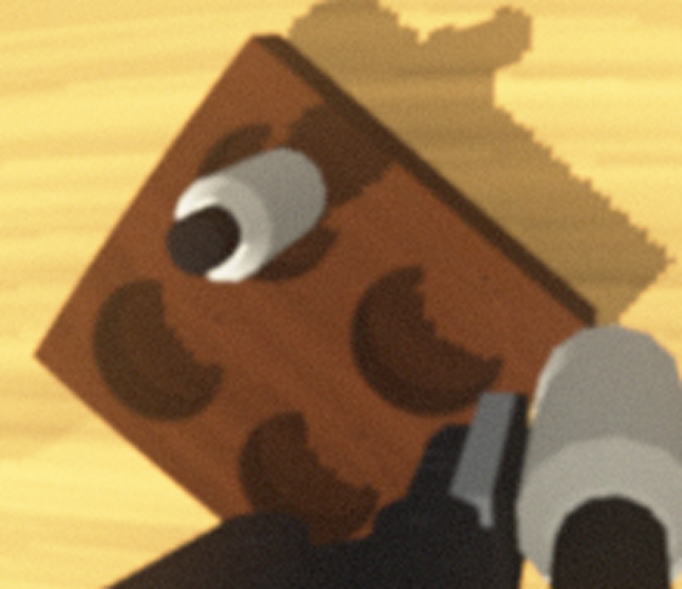

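Run:
```python
from h import *
import pickle
c=pickle.load(open("w3.pkl","rb"))
f=lambda p:(p[0]/3.1+80,p[1]/3.1+115)
N,L,E=[f(p) for p in((256,38),(37,355),(592,324))]
W=[plane("wrist",p,.024,c) for p in (N,L,E)];print(np.round(W,4),[np.linalg.norm(W[0]-w) for w in W[1:]])
for p,t in((N,(431.1,262.6)),(L,(462.8,227.0))):print(tri([ray("wrist",p,c),ray("top",t)]))
ctr=(W[1]+W[2])/2; u=W[1]-W[2]; yaw=np.arctan2(u[1],u[0]); print("centre",ctr,"diag yaw deg",np.degrees(yaw))
u/=np.linalg.norm(u);v=np.array([-u[1],u[0]])
for k,d in(("L",u),("E",-u),("N",v),("S",-v)):
    h=ctr+d*.041;print(k,h.round(4),"px crop",((proj("wrist",(*h,.024),c)-[80,115])*3.1).round())
```

```text
[[ 0.4171 -0.2937]
 [ 0.5052 -0.3745]
 [ 0.4947 -0.2068]] [np.float64(0.11958444867509067), np.float64(0.1165511436607479)]
(array([ 0.4166528 , -0.29979302,  0.00813105]), np.float64(0.0006763962238078245))
(array([ 0.50771432, -0.37980596,  0.01654849]), np.float64(0.00032161449722480084))
centre [ 0.49998895 -0.29060724] diag yaw deg -86.41570134042612
L [ 0.5026 -0.3315] px crop [158. 349.]
E [ 0.4974 -0.2497] px crop [432. 334.]
N [ 0.5409 -0.288 ] px crop [312. 476.]
S [ 0.4591 -0.2932] px crop [267. 196.]
```

Run:
```python
from h import *
import pickle
c=pickle.load(open("w3.pkl","rb"));I=cv2.imread("pics/w3.png")
g=cv2.GaussianBlur(I,(3,3),0)[:,:,2]
f=lambda p:(int(p[0]/3.1+80),int(p[1]/3.1+115))
print([g[f(p)[1],f(p)[0]] for p in((120,370),(390,370),(275,480),(330,300),(180,330),(430,310))])
for n,s in(("L",(120,370)),("E",(390,370))):
  for th in(75,85,95):
    l=cv2.connectedComponents((g<th).astype(np.uint8))[1]; m=(l==l[f(s)[1],f(s)[0]]).astype(np.uint8)
    m=cv2.morphologyEx(m,cv2.MORPH_OPEN,np.ones((3,3)))
    ys,xs=np.nonzero(m)
    P=np.array([plane("wrist",q,.024,c) for q in zip(xs,ys)]).astype(np.float32)
    ct,ra=cv2.minEnclosingCircle(P*1000);print(n,th,len(xs),np.round(ct,1),round(ra,1))
```

```text
[np.uint8(80), np.uint8(59), np.uint8(68), np.uint8(116), np.uint8(122), np.uint8(114)]
L 75 171195 [ 763.4 -189.7] 591.8
L 85 774 [ 503.5 -332.1] 20.0
L 95 1119 [ 503.2 -332.3] 21.1
E 75 1155 [ 499.9 -252.1] 20.4
E 85 1302 [ 500.  -252.1] 21.1
E 95 1404 [ 500.1 -251.8] 21.8
```

Hole L (0.503, -0.332) and hole E (0.500, -0.252), so hole F is about (0.5425, -0.2905). I'll place the tray bottle in L.

Request:
{"op": "carry_out", "data": {
  "moves": [
    [-0.004, -0.03, 0, 0, 0.015],
    [-0.012, -0.075, 0, 0, 0.015],
    [-0.02, -0.11, 0, 0, 0.015],
    [-0.023, -0.13, 0.01, 0, 0.015],
    [-0.023, -0.133, 0.025, 0, 0.015],
    [-0.023, -0.133, 0.04, 0, 0.015],
    [-0.023, -0.133, 0.055, 0, 0.015],
    [-0.023, -0.133, 0.07, 0, 0.015]
  ]
}}

```text
clock: 5.9
tcp_pos: [0.5039, -0.3289, 0.239]
orientation: [0.004, -3.141, -0.003]
contact_force: [0.1, 0.2, -0.7]
grip_width: 0.0252
gripper_force: 29.8
```

Run:
```python
from h import *
f=r.grab_frame("wrist")[:,:,::-1];g=r.grab_frame("top")[:,:,::-1];h=r.grab_frame("scene")[:,:,::-1]
print(r.get_obs()["tcp_pos"],delta((.5032,-.3322),.0485,np.pi/2))
A=cv2.resize(f[100:340,100:400],None,fx=1.3,fy=1.3);B=cv2.resize(h[140:240,80:240],None,fx=2.4,fy=2.4)
B=cv2.copyMakeBorder(B,0,max(0,A.shape[0]-B.shape[0]),0,0,0);cv2.imwrite("pics/c4.png",np.hstack([A,B[:A.shape[0]]]))
```

```text
[ 0.50348728 -0.3297445   0.2392859 ] (array([ 0.0002, -0.0025,  0.0358]), 0.0014, array([ 0.25,  0.58,  0.3 ,  1.88, -0.25,  0.73,  2.27]))
```

View pics/c4.png

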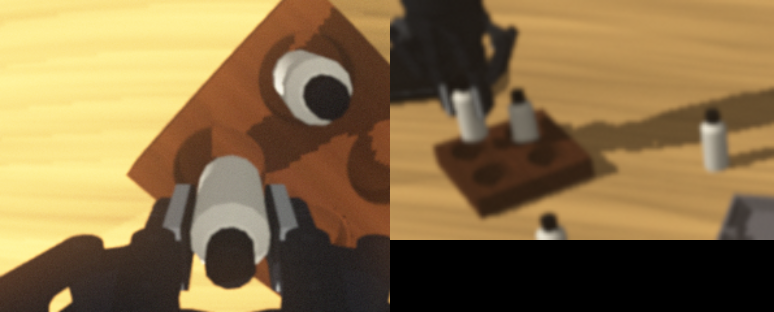

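The held bottle hangs over the left hole, consistent in both views. I'll lower it.

Request:
{"op": "carry_out", "data": {
  "moves": [
    [0, -0.002, 0.008, 0, 0.015],
    [0, -0.002, 0.016, 0, 0.015],
    [0, -0.002, 0.024, 0, 0.015],
    [0, -0.002, 0.03, 0, 0.015],
    [0, -0.002, 0.033, 0, 0.015],
    [0, -0.002, 0.035, 0, 0.015],
    [0, -0.002, 0.036, 0, 0.015],
    [0, -0.002, 0.036, 0, 0.015]
  ]
}}

```text
clock: 6.85
tcp_pos: [0.5038, -0.333, 0.2047]
orientation: [-0.0, 3.141, -0.0]
contact_force: [-0.1, 0.1, -0.2]
grip_width: 0.0249
gripper_force: 29.8
```

Request:
{"op": "carry_out", "data": {
  "moves": [
    [0, 0, 0.001, 0, 0.015],
    [0, 0, 0.0015, 0, 0.015],
    [0, 0, 0.002, 0, 0.015],
    [0, 0, 0.002, 0, 0.015],
    [0, 0, 0.002, 0, 0.03],
    [0, 0, 0.002, 0, 0.035],
    [0, 0, 0.002, 0, 0.045],
    [0, 0, 0.002, 0, 0.045]
  ]
}}

```text
clock: 7.65
tcp_pos: [0.5037, -0.3329, 0.2025]
orientation: [0.0, -3.141, -0.0]
contact_force: [0.1, -0.2, -0.3]
grip_width: 0.0449
gripper_force: 0.0
```

Run:
```python
from h import *
s=r.get_obs();print(s["tcp_pos"],s["contact_force"].round(1),s["grip_width"])
```

```text
[ 0.50371926 -0.33293222  0.20252122] [ 0.1 -0.2 -0.3] 0.044919435703107836
```

Request:
{"op": "carry_out", "data": {
  "moves": [
    [0, 0, -0.02, 0, 0.045],
    [0, 0, -0.06, 0, 0.045],
    [0, 0.01, -0.095, 0, 0.06],
    [0.01, 0.05, -0.11, 0, 0.07],
    [0.02, 0.095, -0.11, 0, 0.07],
    [0.03, 0.14, -0.11, 0, 0.07],
    [0.04, 0.185, -0.11, 0, 0.07],
    [0.048, 0.22, -0.11, 0, 0.07]
  ]
}}

```text
clock: 8.45
tcp_pos: [0.4548, -0.1105, 0.3127]
orientation: [0.003, -3.141, -0.001]
contact_force: [0.2, 0.0, -0.6]
grip_width: 0.0704
gripper_force: 0.0
```

```bash
cat >> h.py <<'E'
import pickle
def look(n,P,rad=25,zs=.0595):
    c=r.calibration("wrist");f=r.grab_frame("wrist")[:,:,::-1].copy();cv2.imwrite(f"pics/{n}.png",f);pickle.dump(c,open(n+".pkl","wb"))
    q=proj("wrist",P,c);p,s=dark(f,q,rad);w=plane("wrist",p,zs,c);print(n,q.round(1),p.round(1),s,w.round(4));return p,w,c
E
python3 - <<'E'
from h import *
p,w,c=look("w5",(.4553,-.0856,.0595))
print(tri([ray("wrist",p,c),ray("top",(350.2,245.5)),ray("scene",(214.1,188.3))]))
print(r.get_obs()["tcp_pos"],delta(w,.042,np.pi/2))
E
```

```text
Traceback (most recent call last):
  File "h.py", line 37, in look
    q=proj("wrist",P,c);p,s=dark(f,q,rad);w=plane("wrist",p,zs,c);print(n,q.round(1),p.round(1),s,w.round(4));return p,w,c
                            ~~~~^^^^^^^^^
  File "h.py", line 33, in dark
    k=1+np.argmin(np.hypot(*(c[1:]-rad).T)) ; return c[k]+[x-rad,y-rad],s[k]
        ~~~~~~~~~^^^^^^^^^^^^^^^^^^^^^^^^^^
ValueError: attempt to get argmin of an empty sequence
```

View pics/w5.png

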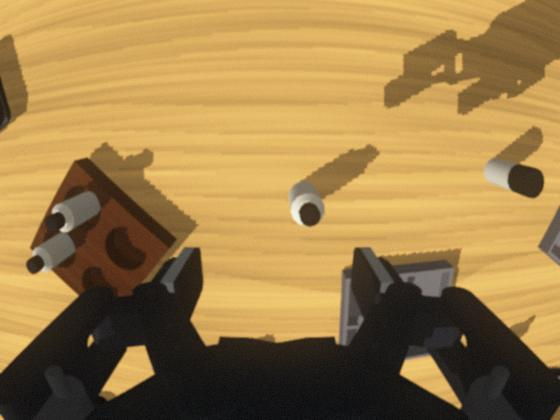

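The first bottle stands in its hole at (52,252); ink B's cap is at (309,213).

```bash
sed -i 's/th=45):/th=80):/' h.py
python3 - <<'E'
from h import *
p,w,c=look("w5",(.4553,-.0856,.0595))
print(tri([ray("wrist",p,c),ray("top",(350.2,245.5)),ray("scene",(214.1,188.3))]))
print(r.get_obs()["tcp_pos"],delta(w,.042,np.pi/2))
E
```

```text
w5 [304.2 217.2] [301.8 216.3] [ 14  13  19  23 339] [ 0.4546 -0.0873]
(array([ 0.45506403, -0.08622789,  0.05829304]), np.float64(0.0014414253410625318))
[ 0.45484638 -0.10836118  0.31240823] (array([-1.000e-04,  2.070e-02,  1.155e-01]), 0.0074, array([-0.17,  0.27,  0.31,  2.14, -0.12,  0.75,  1.8 ]))
```

Request:
{"op": "carry_out", "data": {
  "moves": [
    [0, 0.021, 0.01, 0, 0.065],
    [0, 0.021, 0.035, 0, 0.065],
    [0, 0.021, 0.06, 0, 0.065],
    [0, 0.021, 0.085, 0, 0.065],
    [0, 0.021, 0.105, 0, 0.065],
    [0, 0.021, 0.115, 0, 0.065],
    [0, 0.021, 0.115, 0, 0.06],
    [0, 0.021, 0.115, 0, 0.04]
  ]
}}

```text
clock: 9.35
tcp_pos: [0.456, -0.0924, 0.1981]
orientation: [0.001, 3.141, -0.0]
contact_force: [-0.1, 0.2, -0.1]
grip_width: 0.0468
gripper_force: 0.0
```

Request:
{"op": "carry_out", "data": {
  "moves": [
    [0, 0, 0, 0, 0.03],
    [0, 0, 0, 0, 0.02],
    [0, 0, 0, 0, 0.015],
    [0, 0, 0, 0, 0.015],
    [0, 0, 0, 0, 0.015],
    [0, 0, 0, 0, 0.015],
    [0, 0, -0.01, 0, 0.015],
    [0, 0, -0.03, 0, 0.015]
  ]
}}

```text
clock: 10.15
tcp_pos: [0.4551, -0.0918, 0.2277]
orientation: [0.0, -3.139, -0.0]
contact_force: [-0.1, 1.2, -0.5]
grip_width: 0.025
gripper_force: 29.8
```

Request:
{"op": "carry_out", "data": {
  "moves": [
    [0, 0, -0.035, 0, 0.015],
    [-0.01, -0.02, -0.065, 0, 0.015],
    [-0.03, -0.065, -0.08, 0, 0.015],
    [-0.05, -0.11, -0.08, 0, 0.015],
    [-0.07, -0.155, -0.08, 0, 0.015],
    [-0.082, -0.188, -0.075, 0, 0.015],
    [-0.087, -0.1985, -0.055, 0, 0.015],
    [-0.087, -0.1985, -0.035, 0, 0.015]
  ]
}}

```text
clock: 10.95
tcp_pos: [0.5429, -0.2932, 0.2633]
orientation: [0.005, 3.14, -0.004]
contact_force: [0.1, 0.7, -1.2]
grip_width: 0.0249
gripper_force: 29.8
```

Run:
```python
from h import *
c=r.calibration("wrist");f=r.grab_frame("wrist")[:,:,::-1].copy();pickle.dump(c,open("w6.pkl","wb"));cv2.imwrite("pics/w6.png",f)
print(r.get_obs()["tcp_pos"],delta((.5426,-.2905),.0485,np.pi/2))
q=proj("wrist",(.5426,-.2905,.024),c);print(q)
for t in np.arange(0,6.28,.1):
    a=proj("wrist",(.5426+.0215*np.cos(t),-.2905+.0215*np.sin(t),.024),c);cv2.circle(f,(int(a[0]*1),int(a[1])),0,(0,255,0),-1)
cv2.imwrite("pics/c6.png",cv2.resize(f[100:340,100:400],None,fx=2,fy=2))
```

```text
[ 0.54157468 -0.29093599  0.25953715] (array([-0.0012,  0.0004,  0.056 ]), -0.0013, array([ 0.16,  0.57,  0.32,  1.84, -0.24,  0.78,  2.17]))
[282.16335112 218.98054914]
```

View pics/c6.png

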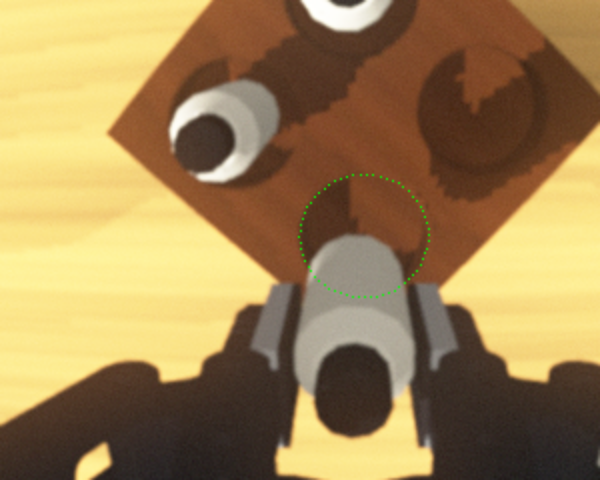

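Request:
{"op": "carry_out", "data": {
  "moves": [
    [0, 0, 0.012, 0, 0.015],
    [0, 0, 0.024, 0, 0.015],
    [0, 0, 0.034, 0, 0.015],
    [0, 0, 0.043, 0, 0.015],
    [0, 0, 0.05, 0, 0.015],
    [0, 0, 0.054, 0, 0.015],
    [0, 0, 0.056, 0, 0.015],
    [0, 0, 0.056, 0, 0.015]
  ]
}}

```text
clock: 11.8
tcp_pos: [0.5427, -0.2905, 0.2066]
orientation: [0.0, -3.142, -0.0]
contact_force: [0.2, -0.3, -0.6]
grip_width: 0.0248
gripper_force: 29.8
```

Request:
{"op": "carry_out", "data": {
  "moves": [
    [0, 0, 0.0015, 0, 0.015],
    [0, 0, 0.003, 0, 0.015],
    [0, 0, 0.0035, 0, 0.015],
    [0, 0, 0.0035, 0, 0.015],
    [0, 0, 0.0035, 0, 0.03],
    [0, 0, 0.0035, 0, 0.04],
    [0, 0, 0.0035, 0, 0.045],
    [0, 0, 0.0035, 0, 0.045]
  ]
}}

```text
clock: 12.6
tcp_pos: [0.5427, -0.2905, 0.203]
orientation: [0.0, -3.141, -0.0]
contact_force: [0.1, -0.5, 0.2]
grip_width: 0.0447
gripper_force: 0.0
```

Request:
{"op": "carry_out", "data": {
  "moves": [
    [0, 0, -0.02, 0, 0.045],
    [0, 0, -0.06, 0, 0.045],
    [-0.01, 0.01, -0.095, 0, 0.06],
    [-0.03, 0.03, -0.11, 0, 0.07],
    [-0.05, 0.05, -0.11, 0, 0.07],
    [-0.07, 0.07, -0.11, 0, 0.07],
    [-0.08, 0.08, -0.11, 0, 0.07],
    [-0.08, 0.08, -0.11, 0, 0.07]
  ]
}}

```text
clock: 13.4
tcp_pos: [0.624, -0.2082, 0.3126]
orientation: [0.006, -3.142, -0.002]
contact_force: [0.3, -0.3, 0.8]
grip_width: 0.0699
gripper_force: 0.0
```

Run:
```python
from h import *
p,w,c=look("w7",(.6535,-.178,.0595))
print(tri([ray("wrist",p,c),ray("top",(386.9,166.4)),ray("scene",(146,232.4))]))
print(r.get_obs()["tcp_pos"],delta(w,.042,np.pi/2))
```

```text
w7 [317.7 252.6] [315.7 251.6] [ 14  13  19  22 333] [ 0.6527 -0.1795]
(array([ 0.65331548, -0.17850152,  0.05823811]), np.float64(0.0012854850199484772))
[ 0.62265562 -0.2101693   0.31267145] (array([-0.0302,  0.0307,  0.1156]), 0.0015, array([-0.01,  0.56,  0.33,  1.7 , -0.22,  0.92,  1.99]))
```

View pics/w7.png

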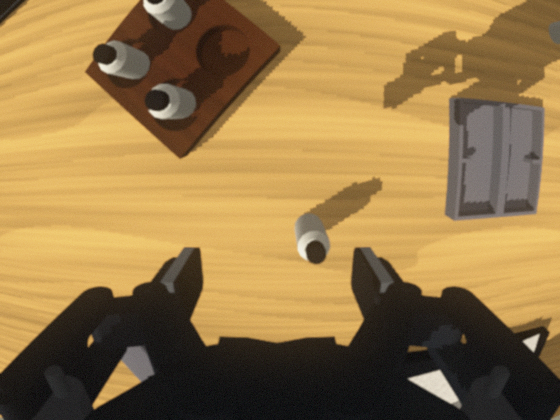

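Three bottles stand in the caddy, ink A's cap is at (315,252) and the spare tray is at (495,158). I'll grasp A.

Request:
{"op": "carry_out", "data": {
  "moves": [
    [-0.015, 0.015, 0, 0, 0.065],
    [-0.03, 0.03, 0.025, 0, 0.065],
    [-0.03, 0.03, 0.05, 0, 0.065],
    [-0.03, 0.03, 0.075, 0, 0.065],
    [-0.03, 0.03, 0.1, 0, 0.065],
    [-0.03, 0.03, 0.115, 0, 0.065],
    [-0.03, 0.03, 0.115, 0, 0.065],
    [-0.03, 0.03, 0.115, 0, 0.04]
  ]
}}

```text
clock: 14.25
tcp_pos: [0.6528, -0.1811, 0.1988]
orientation: [0.001, 3.141, -0.001]
contact_force: [0.2, -0.7, 0.2]
grip_width: 0.0522
gripper_force: 0.0
```

Request:
{"op": "carry_out", "data": {
  "moves": [
    [0, 0, 0, 0, 0.03],
    [0, 0, 0, 0, 0.02],
    [0, 0, 0, 0, 0.015],
    [0, 0, 0, 0, 0.015],
    [0, 0, 0, 0, 0.015],
    [0, 0, 0, 0, 0.015],
    [0, 0, -0.01, 0, 0.015],
    [0, 0, -0.03, 0, 0.015]
  ]
}}

```text
clock: 15.05
tcp_pos: [0.6519, -0.18, 0.2275]
orientation: [0.001, -3.138, -0.001]
contact_force: [-0.5, 0.8, -0.8]
grip_width: 0.025
gripper_force: 30.0
```

Run:
```python
from h import *
print(r.get_obs()["tcp_pos"],delta((.5,-.251),.05,np.pi/2))
```

```text
[ 0.6519207  -0.18003274  0.22747684] (array([ 0.1519, -0.0709,  0.0229]), 0.0004, array([-0.03,  0.69,  0.29,  1.69, -0.26,  0.8 ,  1.96]))
```

Request:
{"op": "carry_out", "data": {
  "moves": [
    [0, 0, -0.04, 0, 0.015],
    [0.02, -0.01, -0.075, 0, 0.015],
    [0.06, -0.028, -0.085, 0, 0.015],
    [0.1, -0.047, -0.085, 0, 0.015],
    [0.135, -0.063, -0.085, 0, 0.015],
    [0.15, -0.07, -0.075, 0, 0.015],
    [0.152, -0.071, -0.055, 0, 0.015],
    [0.152, -0.071, -0.04, 0, 0.015]
  ]
}}

```text
clock: 15.85
tcp_pos: [0.4996, -0.252, 0.2683]
orientation: [0.002, 3.141, 0.0]
contact_force: [0.2, 0.0, -1.0]
grip_width: 0.0247
gripper_force: 30.0
```

Run:
```python
from h import *
c=r.calibration("wrist");f=r.grab_frame("wrist")[:,:,::-1].copy();cv2.imwrite("pics/w8.png",f)
print(r.get_obs()["tcp_pos"],delta((.5,-.251),.0485,np.pi/2))
for t in np.arange(0,6.28,.1):
    a=proj("wrist",(.5+.0215*np.cos(t),-.251+.0215*np.sin(t),.024),c);cv2.circle(f,(int(a[0]*1),int(a[1])),0,(0,255,0),-1)
cv2.imwrite("pics/c8.png",cv2.resize(f[100:340,100:400],None,fx=2,fy=2))
```

```text
[ 0.49936586 -0.25116932  0.26606178] (array([-0.0008,  0.0001,  0.0626]), -0.0005, array([ 0.1 ,  0.48,  0.33,  1.97, -0.23,  0.73,  2.13]))
```

View pics/c8.png

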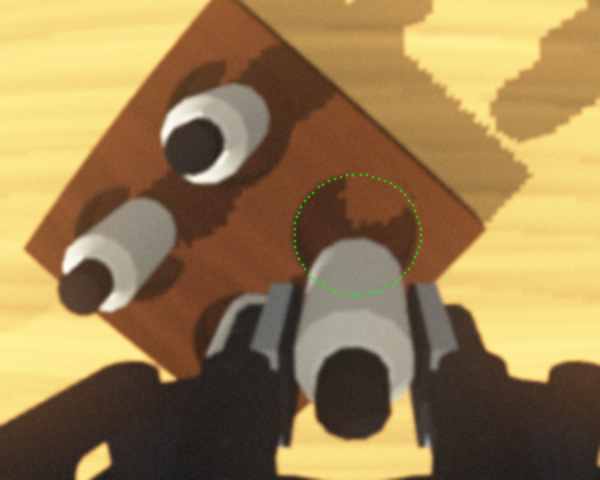

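The ring coincides with the free hole, so I'll lower.

Request:
{"op": "carry_out", "data": {
  "moves": [
    [0, 0, 0.012, 0, 0.015],
    [0, 0, 0.024, 0, 0.015],
    [0, 0, 0.036, 0, 0.015],
    [0, 0, 0.047, 0, 0.015],
    [0, 0, 0.055, 0, 0.015],
    [0, 0, 0.059, 0, 0.015],
    [0, 0, 0.061, 0, 0.015],
    [0, 0, 0.061, 0, 0.015]
  ]
}}

```text
clock: 16.7
tcp_pos: [0.5008, -0.2515, 0.2071]
orientation: [0.0, -3.142, -0.0]
contact_force: [0.5, 0.1, -0.9]
grip_width: 0.0246
gripper_force: 30.0
```

Request:
{"op": "carry_out", "data": {
  "moves": [
    [0, 0, 0.0015, 0, 0.015],
    [0, 0, 0.003, 0, 0.015],
    [0, 0, 0.004, 0, 0.015],
    [0, 0, 0.004, 0, 0.015],
    [0, 0, 0.004, 0, 0.03],
    [0, 0, 0.004, 0, 0.04],
    [0, 0, 0.004, 0, 0.045],
    [0, 0, 0.004, 0, 0.045]
  ]
}}

```text
clock: 17.5
tcp_pos: [0.5007, -0.2514, 0.203]
orientation: [0.0, -3.141, -0.0]
contact_force: [-0.0, -0.3, -0.3]
grip_width: 0.0452
gripper_force: 0.0
```

Request:
{"op": "carry_out", "data": {
  "moves": [
    [0, 0, -0.02, 0, 0.045],
    [0, 0, -0.06, 0, 0.045],
    [-0.01, 0.02, -0.095, 0, 0.045],
    [-0.02, 0.06, -0.115, 0, 0.045],
    [-0.02, 0.105, -0.115, 0, 0.045],
    [-0.02, 0.15, -0.115, 0, 0.045],
    [-0.02, 0.19, -0.115, 0, 0.045],
    [-0.02, 0.21, -0.115, 0, 0.045]
  ]
}}

```text
clock: 18.3
tcp_pos: [0.5205, -0.0373, 0.318]
orientation: [0.008, -3.141, -0.002]
contact_force: [-0.4, 0.1, 0.3]
grip_width: 0.0451
gripper_force: 0.0
```

Run:
```python
from h import *
for i in range(2):c=r.calibration("wrist");f=r.grab_frame("wrist")[:,:,::-1].copy()
cv2.imwrite("pics/w9.png",f);pickle.dump(c,open("w9.pkl","wb"))
s=r.get_obs();print(s["tcp_pos"],s["qvel"].round(3))
```

```text
[ 0.52076479 -0.03764013  0.31794031] [ 0.048  0.005  0.056 -0.002  0.014 -0.001  0.042]
```

View pics/w9.png

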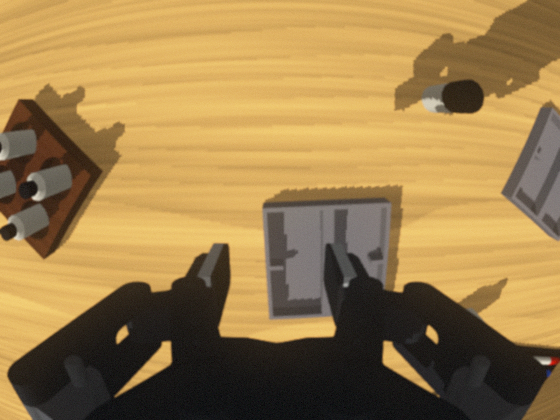

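All four caddy holes hold a bottle: (15,145), (5,185), (48,182) and (25,222). The spare tray is at (328,258). Next I'll put the camera straight above the spare, then the tray, to measure their rims by code.

Request:
{"op": "carry_out", "data": {
  "moves": [
    [-0.03, 0.01, 0, 0, 0.045],
    [-0.06, 0.025, 0, 0, 0.045],
    [-0.09, 0.04, 0, 0, 0.045],
    [-0.115, 0.05, 0, 0, 0.045],
    [-0.123, 0.05, 0, 0, 0.045],
    [-0.123, 0.05, 0, 0, 0.045],
    [-0.123, 0.05, 0, 0, 0.045],
    [-0.123, 0.05, 0, 0, 0.045]
  ]
}}

```text
clock: 19.2
tcp_pos: [0.6426, 0.0072, 0.3181]
orientation: [-0.002, -3.141, 0.001]
contact_force: [-0.5, -0.1, 0.4]
grip_width: 0.0447
gripper_force: 0.0
```

```bash
cat >> h.py <<'E'
def tray(name,f,c,guess,z=.02,win=.1):
    """rim corners of the grey tray near guess, from its grey mask, cast onto z"""
    H=cv2.cvtColor(f,cv2.COLOR_BGR2HSV);m=((H[...,1]<70)&(H[...,2]>35)).astype(np.uint8)
    m=cv2.morphologyEx(m,cv2.MORPH_OPEN,np.ones((3,3)) if name=="wrist" else np.ones((2,2)));q=proj(name,(*guess,z),c)
    cs,_=cv2.findContours(m,cv2.RETR_EXTERNAL,cv2.CHAIN_APPROX_NONE)
    cs=[k for k in cs if cv2.contourArea(k)>400];k=max(cs,key=lambda k:cv2.pointPolygonTest(k,tuple(map(float,q)),True))
    W=np.array([plane(name,p,z,c) for p in k[:,0].astype(float)])
    rc=cv2.minAreaRect((W*1000).astype(np.float32));print(name,"rect",np.round(rc[0],1),np.round(rc[1],1),round(rc[2],2),"area px",cv2.contourArea(k));return k[:,0],W,rc
E
python3 - <<'E'
from h import *
for i in range(2):c=r.calibration("wrist");f=r.grab_frame("wrist")[:,:,::-1].copy()
cv2.imwrite("pics/w10.png",f);pickle.dump(c,open("w10.pkl","wb"));s=r.get_obs();print(s["tcp_pos"],s["qvel"].round(3),ray("wrist",(0,0),c)[0])
tray("wrist",f,c,(.58,.013))
T=cv2.imread("pics/top0.png");ct=r.calibration("top")
tray("top",T,ct,(.58,.013));tray("top",T,ct,(.489,.283))
E
```

```text
[0.64289914 0.00777914 0.3183678 ] [-0.003  0.002 -0.003 -0.008  0.    -0.001  0.   ] [0.57703167 0.00714801 0.28541826]
wrist rect [582.6  12.6] [112.4 112.6] 2.87 area px 18128.0
top rect [579.8  10.5] [114.5 113.6] 3.01 area px 1856.5
top rect [490.2 280.4] [115.9 113.6] 62.07 area px 1906.5
```

Spare: centre (582.6, 12.6) mm, yaw 2.9°. Tray from the top view: (490, 280) mm, rib at -27.9°. Now the camera goes above the tray with the fingers turned across its rib (tool y at 62°).

Request:
{"op": "carry_out", "data": {
  "moves": [
    [0.01, 0.03, 0, 0.06, 0.045],
    [0.03, 0.075, 0, 0.15, 0.045],
    [0.048, 0.12, 0, 0.25, 0.045],
    [0.065, 0.165, 0, 0.35, 0.045],
    [0.085, 0.21, 0, 0.44, 0.045],
    [0.095, 0.235, 0, 0.487, 0.045],
    [0.095, 0.241, 0, 0.487, 0.045],
    [0.095, 0.241, 0, 0.487, 0.045]
  ]
}}

```text
clock: 20.1
tcp_pos: [0.5482, 0.2504, 0.3184]
orientation: [0.753, 3.05, 0.001]
contact_force: [0.1, -0.8, -0.1]
grip_width: 0.045
gripper_force: 0.0
```

Run:
```python
from h import *
for i in range(2):c=r.calibration("wrist");f=r.grab_frame("wrist")[:,:,::-1].copy()
cv2.imwrite("pics/w11.png",f);pickle.dump(c,open("w11.pkl","wb"));s=r.get_obs();print(s["tcp_pos"],s["orientation"],s["joints"].round(2),s["qvel"].round(3),ray("wrist",(0,0),c)[0])
k,W,rc=tray("wrist",f,c,(.49,.28))
# height: tray corners, wrist x top
kt,Wt,rt=tray("top",cv2.imread("pics/top0.png"),r.calibration("top"),(.49,.28))
for q in range(4):
    B=cv2.boxPoints(rc)/1000;Bt=cv2.boxPoints(rt)/1000;b=Bt[np.argmin(np.linalg.norm(Bt-B[q],axis=1))]
    print(tri([ray("wrist",proj("wrist",(*B[q],.02),c),c),ray("top",proj("top",(*b,.02)))])[0].round(4))
# hand-eye check on held bottles (camera poses w3,w6), cap axis must lie in tool-y = 0
for n,g in(("w3",(277,297)),("w6",(277,295))):
    cc=pickle.load(open(n+".pkl","rb"));I=cv2.imread(f"pics/{n}.png");g8=cv2.cvtColor(I,6)
    row=g8[255]; xs=np.arange(230,330)[row[230:330]>110];print(n,xs.min(),xs.max(),(xs.min()+xs.max())/2)
```

```text
[0.5491928  0.24770511 0.31844796] [ 7.59378584e-01  3.04767138e+00 -8.90573161e-04] [-0.83  0.47  0.4   1.84 -0.23  0.88  0.76] [ 0.016 -0.001  0.008  0.    -0.001 -0.001 -0.004] [0.49072896 0.27881429 0.28546544]
wrist rect [492.1 284.1] [112.5 112.2] 62.24 area px 18174.0
top rect [490.2 280.4] [115.9 113.6] 62.07 area px 1906.5
[0.4123 0.2588 0.0042]
[0.5156 0.2043 0.0054]
[0.5688 0.3072 0.0146]
[0.4678 0.3604 0.0152]
w3 252 320 286.0
w6 233 321 277.0
```

Run:
```python
from h import *
print(r.get_obs()["tcp_pos"],delta((.4921,.2841),.03,np.radians(62.24)))
```

```text
[0.5491928  0.24770511 0.31844796] (array([0.0676, 0.0054, 0.1334]), -0.0039, array([-0.83,  0.47,  0.4 ,  1.84, -0.23,  0.88,  0.76]))
```

Request:
{"op": "carry_out", "data": {
  "moves": [
    [0.02, 0.002, 0.01, 0, 0.035],
    [0.045, 0.004, 0.03, -0.004, 0.035],
    [0.062, 0.005, 0.05, -0.004, 0.035],
    [0.067, 0.005, 0.065, -0.004, 0.035],
    [0.067, 0.005, 0.08, -0.004, 0.035],
    [0.067, 0.005, 0.085, -0.004, 0.035],
    [0.067, 0.005, 0.085, -0.004, 0.035],
    [0.067, 0.005, 0.085, -0.004, 0.035]
  ]
}}

```text
clock: 21.0
tcp_pos: [0.4928, 0.2846, 0.2337]
orientation: [0.753, 3.049, 0.001]
contact_force: [0.9, -0.3, -0.1]
grip_width: 0.0348
gripper_force: 0.0
```

Run:
```python
from h import *
r.grab_frame("top");r.grab_frame("top")
print(r.get_obs()["tcp_pos"],delta((.4921,.2841),.03,np.radians(62.24)),r.get_obs()["grip_width"])
```

```text
[0.49250898 0.28500843 0.2339501 ] (array([-0.    , -0.0011,  0.0489]), 0.0008, array([-0.89,  0.55,  0.34,  1.96, -0.28,  0.68,  0.7 ])) 0.035258704165471715
```

Request:
{"op": "carry_out", "data": {
  "moves": [
    [0, -0.001, 0.012, 0, 0.035],
    [0, -0.001, 0.024, 0, 0.035],
    [0, -0.001, 0.034, 0, 0.035],
    [0, -0.001, 0.041, 0, 0.035],
    [0, -0.001, 0.046, 0, 0.035],
    [0, -0.001, 0.048, 0, 0.035],
    [0, -0.001, 0.049, 0, 0.035],
    [0, -0.001, 0.049, 0, 0.035]
  ]
}}

```text
clock: 21.9
tcp_pos: [0.4914, 0.2845, 0.1843]
orientation: [0.751, 3.05, 0.0]
contact_force: [-0.4, -0.1, -0.5]
grip_width: 0.035
gripper_force: 0.0
```

Request:
{"op": "carry_out", "data": {
  "moves": [
    [0, 0, 0, 0, 0.025],
    [0, 0, 0, 0, 0.018],
    [0, 0, 0, 0, 0.01],
    [0, 0, 0, 0, 0.004],
    [0, 0, 0, 0, 0.002],
    [0, 0, 0, 0, 0.002],
    [0, 0, 0, 0, 0.002],
    [0, 0, 0, 0, 0.002]
  ],
  "force": 40
}}

```text
clock: 22.7
tcp_pos: [0.4914, 0.2846, 0.1846]
orientation: [0.751, 3.05, 0.001]
contact_force: [-0.8, 0.3, 6.2]
grip_width: 0.0083
gripper_force: 41.6
```

Request:
{"op": "carry_out", "data": {
  "moves": [
    [0, 0, -0.005, 0, 0.002],
    [0, 0, -0.015, 0, 0.002],
    [0, 0, -0.03, 0, 0.002],
    [0, 0, -0.05, 0, 0.002],
    [0, 0, -0.07, 0, 0.002],
    [0, 0, -0.09, 0, 0.002],
    [0, 0, -0.1, 0, 0.002],
    [0, 0, -0.1, 0, 0.002]
  ]
}}

```text
clock: 23.5
tcp_pos: [0.4918, 0.2846, 0.2861]
orientation: [0.751, 3.049, 0.004]
contact_force: [0.4, -0.2, -2.0]
grip_width: 0.0083
gripper_force: 40.8
```

Run:
```python
from h import *
r.grab_frame("wrist");f=r.grab_frame("wrist");cv2.imwrite("pics/w12.png",f[:,:,::-1])
s=r.get_obs();print(s["tcp_pos"],s["contact_force"].round(2),s["moment"].round(3),s["grip_width"],delta((.5818,.0126),.13,np.radians(92.9)))
```

```text
[0.49099496 0.28438849 0.28403833] [ 0.51 -0.45 -1.7 ] [-0.088 -0.012 -0.032] 0.008698898290566625 (array([-0.2066, -0.1986, -0.001 ]), -0.5332, array([-0.93,  0.47,  0.38,  1.94, -0.24,  0.77,  0.67]))
```

Request:
{"op": "carry_out", "data": {
  "moves": [
    [-0.012, -0.012, 0, -0.03, 0.002],
    [-0.037, -0.036, 0, -0.1, 0.002],
    [-0.068, -0.066, 0, -0.18, 0.002],
    [-0.103, -0.099, 0, -0.27, 0.002],
    [-0.137, -0.131, 0, -0.355, 0.002],
    [-0.167, -0.161, 0, -0.43, 0.002],
    [-0.192, -0.184, 0, -0.495, 0.002],
    [-0.2065, -0.1985, 0, -0.533, 0.002]
  ]
}}

```text
clock: 24.4
tcp_pos: [0.5822, 0.0089, 0.2831]
orientation: [0.076, -3.139, 0.002]
contact_force: [0.1, 0.2, -2.6]
grip_width: 0.0087
gripper_force: 40.8
```

Request:
{"op": "carry_out", "data": {
  "moves": [
    [0, 0, 0.005, 0, 0.002],
    [0, 0, 0.015, 0, 0.002],
    [0, 0, 0.025, 0, 0.002],
    [0, 0, 0.035, 0, 0.002],
    [0, 0, 0.04, 0, 0.002],
    [0, 0, 0.04, 0, 0.002],
    [0, 0, 0.04, 0, 0.002],
    [0, 0, 0.04, 0, 0.002]
  ]
}}

```text
clock: 25.2
tcp_pos: [0.5823, 0.0128, 0.2446]
orientation: [-0.079, 3.14, 0.0]
contact_force: [-0.2, -0.8, -1.0]
grip_width: 0.0082
gripper_force: 40.8
```

Run:
```python
from h import *
r.grab_frame("wrist");f=r.grab_frame("wrist")[:,:,::-1].copy();c=r.calibration("wrist");cv2.imwrite("pics/w13.png",f);t=r.grab_frame("top")[:,:,::-1].copy();cv2.imwrite("pics/t13.png",t)
s=r.get_obs();print(s["tcp_pos"],s["contact_force"].round(2),s["moment"].round(3),s["grip_width"],delta((.5818,.0126),.05,np.radians(92.9)))
```

```text
[0.58219108 0.01268968 0.24461443] [-0.28 -0.32 -1.91] [ 0.022 -0.013  0.01 ] 0.008725462324974672 (array([ 0.0004, -0.0001,  0.0396]), -0.0005, array([-0.32,  0.54,  0.25,  1.92, -0.2 ,  0.71,  1.67]))
```

Request:
{"op": "carry_out", "data": {
  "moves": [
    [0, 0, 0.006, 0, 0.002],
    [0, 0, 0.013, 0, 0.002],
    [0, 0, 0.02, 0, 0.002],
    [0, 0, 0.027, 0, 0.002],
    [0, 0, 0.032, 0, 0.002],
    [0, 0, 0.035, 0, 0.002],
    [0, 0, 0.037, 0, 0.002],
    [0, 0, 0.037, 0, 0.002]
  ]
}}

```text
clock: 26.15
tcp_pos: [0.582, 0.0127, 0.207]
orientation: [0.079, -3.14, 0.0]
contact_force: [0.5, -0.3, -1.8]
grip_width: 0.0084
gripper_force: 40.8
```

Request:
{"op": "carry_out", "data": {
  "moves": [
    [0, 0, 0.001, 0, 0.002],
    [0, 0, 0.002, 0, 0.002],
    [0, 0, 0.003, 0, 0.002],
    [0, 0, 0.0035, 0, 0.002],
    [0, 0, 0.0035, 0, 0.002],
    [0, 0, 0.0035, 0, 0.002],
    [0, 0, 0.0035, 0, 0.002],
    [0, 0, 0.0035, 0, 0.002]
  ]
}}

```text
clock: 26.95
tcp_pos: [0.5821, 0.0127, 0.2046]
orientation: [-0.079, 3.14, 0.001]
contact_force: [-2.7, -0.2, 7.4]
grip_width: 0.0085
gripper_force: 41.8
```

Contact at exactly the expected height (+20 mm). I'll release and rise slowly.

Request:
{"op": "carry_out", "data": {
  "moves": [
    [0, 0, 0, 0, 0.006],
    [0, 0, 0, 0, 0.012],
    [0, 0, 0, 0, 0.02],
    [0, 0, 0, 0, 0.028],
    [0, 0, 0, 0, 0.03],
    [0, 0, 0, 0, 0.03],
    [0, 0, -0.005, 0, 0.03],
    [0, 0, -0.015, 0, 0.03]
  ]
}}

```text
clock: 27.75
tcp_pos: [0.5817, 0.0127, 0.2186]
orientation: [0.079, -3.139, 0.0]
contact_force: [0.1, -0.3, 0.1]
grip_width: 0.0299
gripper_force: 0.0
```

Request:
{"op": "carry_out", "data": {
  "moves": [
    [0, 0, -0.02, 0, 0.03],
    [0, 0, -0.05, 0, 0.03],
    [-0.02, 0, -0.08, 0, 0.03],
    [-0.045, 0, -0.1, 0, 0.03],
    [-0.065, 0, -0.115, 0, 0.03],
    [-0.065, 0, -0.115, 0, 0.03],
    [-0.065, 0, -0.115, 0, 0.03],
    [-0.065, 0, -0.115, 0, 0.03]
  ]
}}

```text
clock: 28.55
tcp_pos: [0.6456, 0.0158, 0.3327]
orientation: [0.078, -3.138, 0.0]
contact_force: [-0.2, -0.1, -0.7]
grip_width: 0.0299
gripper_force: 0.0
```

Run:
```python
from h import *
for i in range(2):c=r.calibration("wrist");f=r.grab_frame("wrist")[:,:,::-1].copy()
t=r.grab_frame("top")[:,:,::-1].copy();s=r.grab_frame("scene")[:,:,::-1].copy()
cv2.imwrite("pics/w14.png",f);cv2.imwrite("pics/t14.png",t);cv2.imwrite("pics/s14.png",s);print(r.get_obs()["tcp_pos"],r.get_obs()["clock"])
tray("wrist",f,c,(.5826,.0126),z=.04)
A=cv2.resize(f[20:240,160:400],None,fx=1.6,fy=1.6);B=cv2.resize(s[165:285,90:340],None,fx=1.6,fy=1.6)
B=cv2.copyMakeBorder(B,0,A.shape[0]-B.shape[0],0,0,0);C=np.hstack([A,B])
D=cv2.resize(f[20:240,160:400],None,fx=1,fy=1);C=cv2.copyMakeBorder(C,0,230,0,0,0);U=t[140:290,165:470]
C[A.shape[0]:A.shape[0]+225,0:457]=cv2.resize(U,(457,225));print(C.shape)
cv2.imwrite("pics/final.png",C)
```

```text
[0.6462289  0.01590706 0.3330223 ] 28.75
wrist rect [583.1  12.8] [112.6 112.5] 2.87 area px 18869.5
(582, 784, 3)
```

View pics/final.png

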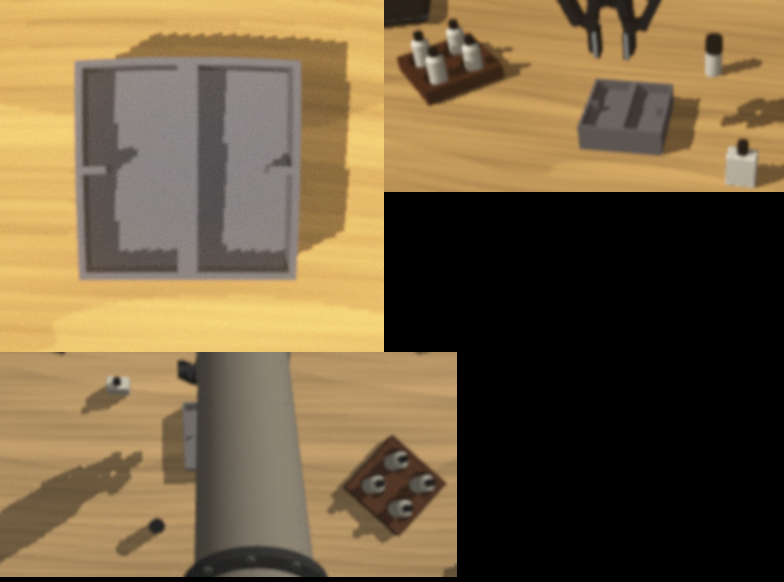

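The stacked tray is at (583.1, 12.8) mm, 2.87°, against the spare's (582.6, 12.6) mm, 2.87°. All four bottles stand in the caddy, and the glue and flat bottle have not moved. Handing in.

```bash
python3 -c "
from bench import r
print(r.hand_in())"
```

```text
the job is handed in; nothing more can be done
None
```

The job is handed in at about 29 s on the robot's clock: the three ink bottles stand upright in the caddy's free holes, the emptied tray sits on the spare within about 1 mm and with no measurable turn, and the home bottle, glue stick and rectangular bottle were left where they were.

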